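# Free the seized ram of a specimen-mounting mould

### The arm

A 6-joint arm with a two-finger parallel gripper is mounted at the origin on the work surface. World frame = base frame: x ahead of the robot, y to its left, z up, the work surface at z = 0. Lengths are in m, angles in degrees, forces in N, time in s.
With the tool pointing down it reaches from about 0.3 to 0.75 m from the base axis. Payload 8.5 kg.
Tool frame: the origin (TCP) lies midway between the tips of the shut fingers; the grasp point (between the pads) lies 19 mm behind it; z points along the fingers, y is the line along which they close (so a half turn about z gives the same grasp; the last joint's range is limited). The gripper opens to 85 mm and grips with 20 to 120 N. Pads are 22 mm wide; open, the fingers measure 114 mm over their backs; the gripper's body (76 mm by 85 mm) begins 54 mm behind the grasp point. The pads swing forward as they close: fully open they stand 13 mm farther back than shut.
Start: joints at [62.493, 21.807, 74.336, -0, 83.858, -12.336], TCP at [0.144, 0.531, 0.231] pointing down, gripper open.
Joint ranges: [-178.18, 178.18], [-50.72, 133.34], [12.68, 142.11], [-81.47, 261.47], [9.98, 163.14], [-165.26, 165.26]. Speed limits (degrees/s): [136.94, 136.94, 180, 180, 180, 180].

### API

Orientations are given as a 3x3 rotation matrix whose columns are the frame's x, y, z axes.
In Python, from rig import env, viewer, recognise, pinpoint gives the robot as it stands.
- The arm moves only by the tool move_arm, never from a script. Its argument "plan" is text: rows parted by semicolons, each of 7 numbers parted by spaces: the shift along the tool's x, y, z in m, then the turn, a rotation vector about the tool's x, y, z in rad, then the finger opening in m, from 0 to 0.0854. A call has 1 to 12 rows; each row shifts and turns the commanded pose from where the row before left it, along the tool's axes as they then stand; what a row does not reach is not made up. A row lasts 1/8 s, in which the tool goes at most 62.5 mm and 10.7 degrees, less where a joint would pass 70% of its speed; a pose out of reach is approached as far as the arm can. A call is refused whole if a number of a shift passes 0.0625 or a number of a turn 0.188, either way. A call with a gripper value outside its range is refused whole. The fingers move at their own pace and stop on an object; "grip_force" is the grip in N (left out, the last holds). Time passes only in rows, so rows that do not move let the fingers close. It gives the time, the measured TCP pose, the force, the opening and the grip force at its end, in the units of the state.
- env.observe(): the state, without advancing time (a new reading comes with each control period).
- viewer.get_image(name): name is "side" or "top"; returns (picture, depth): 400x640x3 uint8, red, green, blue; 400x640 float32, m along the optical axis (not along the pixel's ray), 0 where there is no reading.
- viewer.calibration(name): a dict with "fx", "fy", "cx", "cy" (pixels), "k1" (the pictures are not rectified: a ray, as slopes to the right and down, at radius r is drawn at 1 + k1 r^2 times it, then the intrinsics apply), "R" (3x3) and "t" (3): a world point X has camera coordinates R X + t. Camera axes: x right, y down, z forward; pixel columns grow to the right and rows downward; lengths in m; the calibration is good to about 2 mm. A picture is of the moment at which its call begins. calibration takes no time and is no camera call.
- env.close_job(): hands the job in; it is judged then, once.
Trained networks look in the newest picture that a camera, given by its name, has taken for a name from the list of things; names that differ only in an ending like _2 or _b are one class to them, and where a whole thing is asked for, a point or a joint stands for the part that bears it (a point fixed in the world has none). Each returns a list of dicts, best first, with "conf" (0 to 1); they miss things now and then, are a little off and sometimes report something else, mostly with a low value. They report only what shows in the picture. A call takes as long as a camera call. They do not tell look-alikes from the thing itself.
- recognise(camera, name): "extent" ([centre column, centre row, width, height] in pixels, round what is visible of it).
- pinpoint(camera, name): "pixel" ([column, row] in pixels: a listed point, or the origin of a listed thing).
The state is a dict: "time_s": time; "q": joint angles; "qvel": joint speeds; "joint_efforts": joint torques, N m; "position": TCP position; "tool_rot": TCP orientation; "ft_force": force on the tool from outside, world axes, zero at the start; "wrist_torque": the same for the moment, N m; "grip_width": finger opening in m; "gripper_force": force on a finger pad.
Only numpy, scipy, OpenCV 4.12 (cv2) and the standard library are available. Lean on these libraries where they do the work, as an engineer would, in place of code of your own. Each camera call takes 0.05 s, during which the arm holds its last target. There are 200 camera calls.

### The job

The T-handled ram is stuck fast in the mounting mould by set resin. Rock it from side to side along its cross bar until it lets go rather than hauling on it, draw it out, and stand it upright on the grey felt pad in the tray, setting it down gently. Leave everything else on the bench standing where it is.

Things in the scene. Friction and masses are not known exactly. Their poses are not given: they have to be found in the camera images.
- mould: Mounting mould bolted to the bench, cannot move: steel barrel 88 mm across on a 160 (x) x 120 (y) x 14 mm grey foot plate, aluminium heater band (95 mm across, 40 to 80 mm up), black terminal box on its +y side reaching 77 mm out. Origin: centre of the plate's underside, z up. Its bore runs along the z axis; set resin in it holds the ram on both x sides
- mould_mouth (a point): centre of the round mouth of the bore (38 mm wide), in the barrel's flat top, 104 mm above the mould's origin. The ram rocks about a point 3 mm below here, in the mould's x-z plane only (the bore is relieved to +x and -x below the mouth), up to about 12 degrees each way. Once free it lifts straight out, held upright; a sprung pin under it yields a little downwards
- ram: The stuck ram, steel, 0.55 to 0.9 kg, 156 mm tall: foot 36 mm across and 72 mm long with a relief groove near its end, stem 14 mm across, on top a cross bar 110 x 16 x 16 mm. Origin: centre of the foot's underside; z up the stem; x along the cross bar and, at the start, along the mould's x. Its foot starts 66 mm deep in the bore. Over 120 N between ram and mould spoils the mould
- ram_bar (a point): centre of the ram's cross bar, 148 mm above its origin (82 mm above the mouth at the start): grip it here, across its 16 mm width. Pulled straight up, the stuck ram gives 6 to 7 mm, then holds fast. Leaning it 9 to 10 degrees (bar 13 to 15 mm sideways, 8 to 12 N, the gripper leaning with it) crushes the resin on one side for good; the same the other way frees the other side
- tray: fixed aluminium tray 290 x 150 mm (long along its x), rim 22 mm high, walls and floor 4 mm thick. Origin: centre of its underside
- pad: grey felt pad in the tray, 80 x 80 mm, 4 mm thick, does not move; its place among the things in the tray varies. Origin: centre of its underside, its top 4 mm above
- spare_ram: bystander standing in the tray: a smaller loose T-handled ram, foot 30 mm across, 120 mm tall, cross bar 90 x 16 x 16 mm along its x at the top. Origin: centre of its underside
- base_plug: bystander in the tray: loose stepped steel plug, 50 mm across, 45 mm tall. Origin: centre of its underside
- dial_stand: bystander: dial gauge on a fixed magnetic stand, block 60 x 50 x 55 mm, column 12 mm thick up to 295 mm, arm at 255 mm and dial (56 mm across) reaching 110 mm out along its +x, between 195 and 290 mm up. Origin: centre of the block's underside
- bottle: bystander: loose clear bottle 60 mm across, 150 mm tall. Origin: centre of its underside
- race: bystander: loose steel bearing race lying flat, 65 mm across, 40 mm high. Origin: centre of its underside
- test_block: bystander: loose steel hardness reference disc 64 mm across, 16 mm high. Origin: centre of its underside
- spanner: bystander: loose steel spanner lying flat, 170 mm long
- mount_a: bystander: loose black resin specimen mount 38 mm across, 25 mm high
- mount_b: bystander: another black resin specimen mount, 38 mm across, 25 mm high
Not all that is in view belongs to the job. What is shaped like the ram but brown or purple is not meant.

How it is judged (in metres and radians):
On the way:
1. the ram is drawn clear of the mould's mouth (z of ram in the frame of mould above 0.106 m), for 0.1 s.
At the end, for the whole second after the job is handed in: the ram stands upright (within 3.5 degrees) and at rest on the felt pad with its whole foot on it (centre within 22 mm of the pad's centre), released; the spare ram still stands upright (horizontal distance between ram and pad below 0.022 m and z of ram in the frame of pad between 0.001 and 0.008 m and angle between each of ram, spare_ram's own z axis and vertical below 0.06 rad and linear speed of ram below 0.02 m/s); the robot touches nothing.
It fails at once if ram and mould are forced against each other with more than 120 N (contact force between ram and mould above 120 N).
It fails at once if the ram is dropped or banged down on the pad (more than 60 N) (contact force between ram and pad above 60 N).
It fails at once if a bystander is moved by more than 15 mm or knocked over (distance of any of spare_ram, base_plug, bottle, race, test_block, spanner, mount_a, mount_b from where it was at the start of the episode above 0.015 m or angle between any of bottle, spare_ram's own z axis and vertical above 0.3 rad).
It fails at once if the dial stand is struck (more than 10 N) (contact force between any of the arm, the fingers, ram and dial_stand above 10 N).
It also fails if it takes over 54 s, if anything falls off the work surface, if the arm or the gripper's body presses on something with over 40 N, if the wrist force passes 120 N, or if a joint passes its speed limit or range.

## Working session

There is one attempt and no reset: what is moved stays moved. The work goes in short steps, Python scripts to look and compute and a tool call to move; the robot and the scene stay as the last step left them, time stands still between calls to the robot, and variables do not carry over. Pictures are saved under pics/ and viewed, at most 10 in all, crops included, and the job is handed in when it is done.

Besides the shell and the picture viewer there is one more tool, called in YAML: its name, and indented under it one key for each argument. move_arm: Moves the arm, as the interface text tells. Its arguments: {"type":"object","properties":{"plan":{"type":"string"},"grip_force":{"type":"number"}},"required":["plan"]}

```bash
mkdir -p pics; cat > h.py <<'E'
import numpy as np, cv2
from rig import env, viewer, recognise, pinpoint
def ray(cam,px):
    c=viewer.calibration(cam); 
    d=np.array([(px[0]-c["cx"])/c["fx"],(px[1]-c["cy"])/c["fy"]])
    u=d.copy()
    for _ in range(20): u=d/(1+c["k1"]*(u@u))
    R=np.array(c["R"]);t=np.array(c["t"])
    return -R.T@t, R.T@np.array([u[0],u[1],1])
def atz(cam,px,z):
    o,d=ray(cam,px); return o+d*(z-o[2])/d[2]
def tri(p1,p2):
    o1,d1=ray("top",p1);o2,d2=ray("side",p2)
    A=np.stack([d1,-d2],1);s=np.linalg.lstsq(A,o2-o1,rcond=None)[0]
    a=o1+s[0]*d1;b=o2+s[1]*d2
    return (a+b)/2,np.linalg.norm(a-b)
def cloud(cam,dep):
    c=viewer.calibration(cam);h,w=dep.shape
    v,u=np.mgrid[:h,:w]; p=np.stack([(u-c["cx"])/c["fx"],(v-c["cy"])/c["fy"]],-1)
    q=p.copy()
    for _ in range(10): q=p/(1+c["k1"]*(q**2).sum(-1,keepdims=True))
    X=np.concatenate([q,np.ones((h,w,1))],-1)*dep[...,None]
    return (X-np.array(c["t"]))@np.array(c["R"])
E
python3 - <<'E'
from h import *
for cam in("top","side"):
    im,d=viewer.get_image(cam); cv2.imwrite(f"pics/{cam}0.png",im[...,::-1]); np.save(f"{cam}0.npy",d)
    for n in ["mould_mouth","mould","ram_bar","ram","pad","tray","spare_ram","base_plug","dial_stand","bottle"]:
        print(cam,n,[(np.round(x["pixel"],1).tolist(),round(x["conf"],2)) for x in pinpoint(cam,n)[:3]])
    print(np.round(-np.array(viewer.calibration(cam)["R"]).T@viewer.calibration(cam)["t"],3))
s=env.observe();print(s["time_s"],s["position"],np.round(s["tool_rot"],3),s["grip_width"],s["ft_force"])
E
```

```text
top mould_mouth [([367.5, 192.3], 0.57)]
top mould [([367.7, 196.4], 0.96)]
top ram_bar [([478.1, 214.5], 0.77), ([402.2, 252.5], 0.74), ([397.6, 302.4], 0.72)]
top ram [([388.5, 295.0], 0.86), ([392.6, 251.4], 0.76), ([460.1, 218.8], 0.66)]
top pad [([226.3, 203.5], 0.98)]
top tray [([224.9, 205.4], 0.6)]
top spare_ram [([224.5, 227.9], 0.72)]
top base_plug [([367.1, 192.7], 0.67)]
top dial_stand [([289.5, 193.6], 0.82)]
top bottle [([306.0, 142.0], 0.69), ([298.3, 228.4], 0.43)]
[ 0.291 -0.039  1.393]
side mould_mouth [([378.0, 215.8], 0.7)]
side mould [([373.3, 241.8], 0.97)]
side ram_bar [([382.9, 193.6], 0.94), ([310.0, 294.9], 0.76), ([480.4, 288.5], 0.74)]
side ram [([379.1, 232.0], 0.89), ([351.2, 297.9], 0.63), ([466.3, 324.1], 0.61)]
side pad [([262.5, 180.7], 0.58), ([321.4, 157.5], 0.32), ([231.1, 154.3], 0.21)]
side tray [([263.5, 181.1], 0.88)]
side spare_ram [([240.8, 185.2], 0.52)]
side base_plug [([278.9, 170.5], 0.61)]
side dial_stand [([317.7, 202.3], 0.91)]
side bottle [([362.1, 181.3], 0.65), ([417.1, 296.5], 0.2)]
[-0.209 -0.733  0.846]
1.1 [0.14394883 0.53081081 0.23131846] [[-0.965  0.262 -0.   ]
 [ 0.262  0.965 -0.   ]
 [ 0.    -0.    -1.   ]] 0.08531951123018384 [-0.38269345  0.07516239  0.12295605]
```

View pics/top0.png

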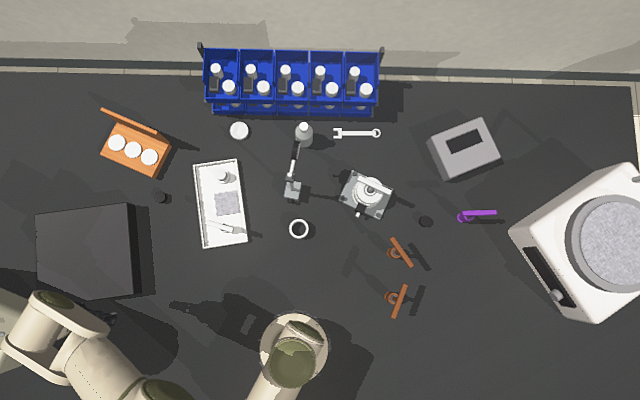

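View pics/side0.png

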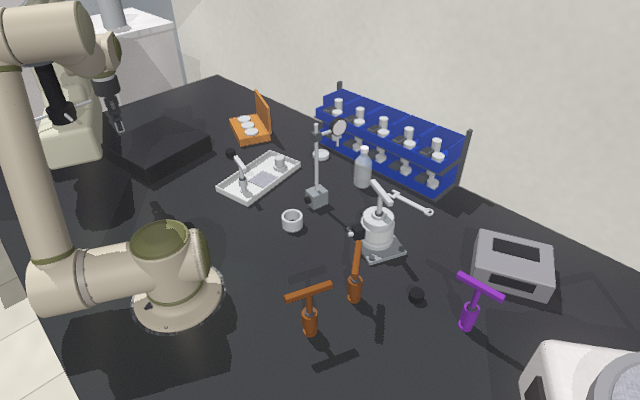

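The pictures show the mould with the ram at top (367,195) / side (378,230). The tray is at top (222,205) with the pad in its middle, the plug near (222,175) and the spare ram near (228,228). The dial stand at (292,190) is between them. The brown and purple T's are decoys. Next I measure with depth.

```bash
python3 - <<'E'
from h import *
for n,z in [((367.7,196.4),0),((226.3,203.5),.004),((224.9,205.4),0),((289.5,193.6),0),((306,142),0)]: print(n,np.round(atz("top",n,z),4))
print("mouth",tri((367.5,192.3),(378,215.8)),"mould",tri((367.7,196.4),(373.3,241.8)),"pad",tri((226.3,203.5),(262.5,180.7)),"tray",tri((224.9,205.4),(263.5,181.1)))
T=cloud("top",np.load("top0.npy"));S=cloud("side",np.load("side0.npy"))
m=atz("top",(367.5,192.3),.104)
for nm,C in(("top",T),("side",S)):
    P=C.reshape(-1,3); 
    q=P[(np.hypot(*(P[:,:2]-m[:2]).T)<.09)&(P[:,2]>.15)&(P[:,2]<.23)]
    r=cv2.minAreaRect(q[:,:2].astype(np.float32)); print(nm,"bar",len(q),r,np.median(q[:,2]),q[:,2].max(), np.round(cv2.boxPoints(r),3).tolist())
    q=P[(np.hypot(*(P[:,:2]-m[:2]).T)<.06)&(P[:,2]>.095)&(P[:,2]<.112)];print(nm,"barrel",len(q),cv2.minEnclosingCircle(q[:,:2].astype(np.float32)))
    p=atz("top",(226.3,203.5),.004)
    for lo,hi in((.0145,.035),(.035,.06),(.09,.14),):
        q=P[(np.hypot(*(P[:,:2]-p[:2]).T)<.18)&(P[:,2]>lo)&(P[:,2]<hi)]
        if len(q)>5: print(nm,"tray",lo,len(q),cv2.minAreaRect(q[:,:2].astype(np.float32)))
    ds=atz("top",(289.5,193.6),0)
    q=P[(np.hypot(*(P[:,:2]-ds[:2]).T)<.18)&(P[:,2]>.19)&(P[:,2]<.31)]
    if len(q)>5: print(nm,"dial",len(q),cv2.minAreaRect(q[:,:2].astype(np.float32)),q.min(0),q.max(0))
    np.save(nm+"c.npy",C)
c1=cv2.resize(cv2.imread("pics/top0.png")[110:260,180:410],None,fx=3.4,fy=3.4,interpolation=cv2.INTER_CUBIC);cv2.imwrite("pics/topc.png",c1)
c1=cv2.resize(cv2.imread("pics/side0.png")[110:270,205:445],None,fx=3.3,fy=3.3,interpolation=cv2.INTER_CUBIC);cv2.imwrite("pics/sidec.png",c1)
E
```

```text
(367.7, 196.4) [ 0.5116 -0.2498  0.    ]
(226.3, 203.5) [0.4778 0.2418 0.004 ]
(224.9, 205.4) [0.4716 0.2472 0.    ]
(289.5, 193.6) [0.5168 0.0246 0.    ]
(306, 142) [ 0.7042 -0.0299  0.    ]
mouth (array([ 0.512899  , -0.2376759 ,  0.10150287]), np.float64(0.01062228237965629)) mould (array([ 0.50723011, -0.24567824,  0.01104536]), np.float64(0.006952517869907066)) pad (array([ 0.478416  ,  0.24294883, -0.00113744]), np.float64(0.00022261716649345025)) tray (array([ 0.47664217,  0.24453737, -0.00339894]), np.float64(0.011319338415855255))
top bar 215 ((0.5180736184120178, -0.2408784031867981), (0.10863784700632095, 0.01734083518385887), 64.85755920410156) 0.19211130450423114 0.20114658910464905 [[0.4869999885559082, -0.28600001335144043], [0.503000020980835, -0.2939999997615814], [0.5490000247955322, -0.19499999284744263], [0.5329999923706055, -0.18799999356269836]]
top barrel 376 ((0.5183621048927307, -0.24083051085472107), 0.04444433003664017)
top tray 0.0145 439 ((0.48045068979263306, 0.2613164186477661), (0.2914847433567047, 0.1520906388759613), 9.905482292175293)
top tray 0.035
[... 721 characters left out ...]
], [0.5320000052452087, -0.1889999955892563]]
side barrel 491 ((0.5175787210464478, -0.240803524851799), 0.045760661363601685)
side tray 0.0145 558 ((0.48081621527671814, 0.26067057251930237), (0.29777881503105164, 0.1578923612833023), 9.271178245544434)
side tray 0.035 132 ((0.4831835627555847, 0.2461296170949936), (0.21399544179439545, 0.034238625317811966), 7.118978500366211)
side tray 0.09 114 ((0.3915034532546997, 0.23832763731479645), (0.09374432265758514, 0.01542028971016407), 74.08142852783203)
side dial 511 ((0.5679949522018433, 0.005245240405201912), (0.027861831709742546, 0.12306594848632812), 81.56787109375) [ 0.50607383 -0.01600247  0.19036536] [0.62756164 0.0268536  0.29808859]
```

View pics/topc.png

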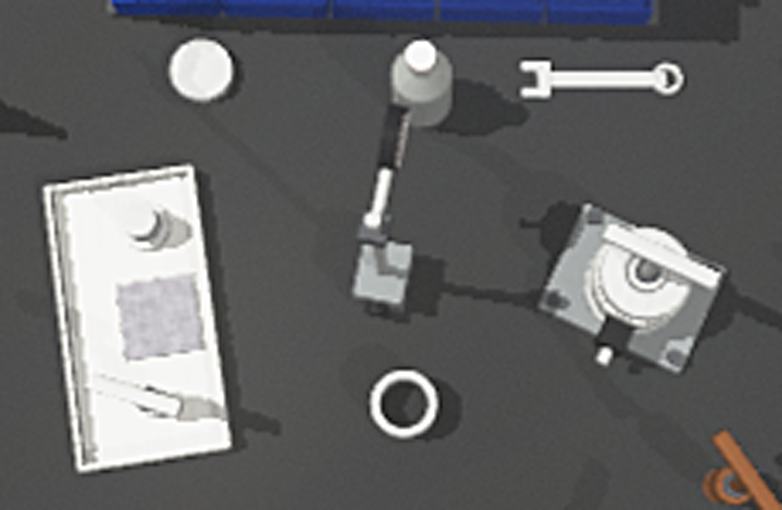

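View pics/sidec.png

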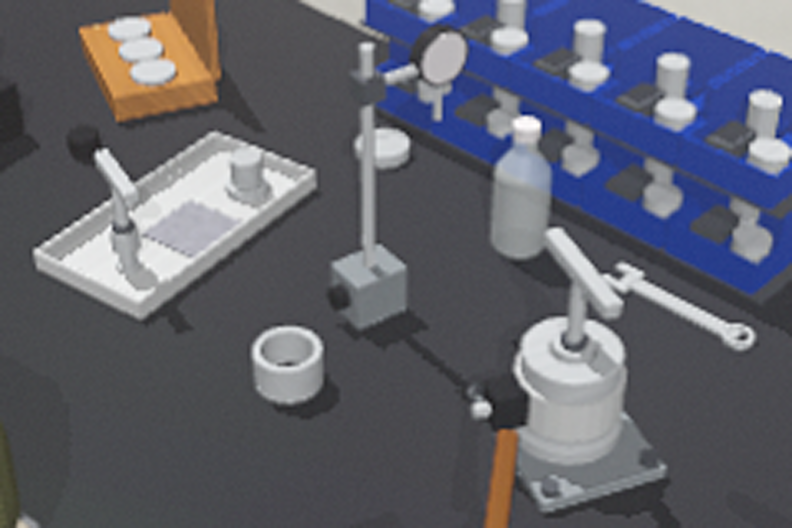

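The two cameras agree on the layout:
- **Ram bar:** centred near (0.518, -0.242), running at 65° in world, with its top at z≈0.194.
- **Pad:** centred near (0.478, 0.241).
- **Stand:** column at (0.515, 0.025). I will pass it on the robot's side.

The closing axis is already radial, which is what I need at the mould.

move_arm:
  plan: "-0.034 -0.039 -0.01 0 0 0.07 0.085; -0.034 -0.039 -0.01 0 0 0.07 0.085; -0.034 -0.039 -0.01 0 0 0.07 0.085; -0.034 -0.039 -0.01 0 0 0.07 0.085; -0.054 -0.004 0 0 0 0.14 0.085; -0.054 -0.004 0 0 0 0.14 0.085; -0.054 -0.004 0 0 0 0.14 0.085; -0.054 -0.004 0 0 0 0.14 0.085; -0.054 -0.004 0 0 0 0.14 0.085; -0.054 -0.004 0 0 0 0.14 0.085; -0.054 -0.004 0 0 0 0.14 0.085; -0.054 -0.004 0 0 0 0.14 0.085"
  grip_force: 90

```text
time_s: 2.6
position: [0.3976, -0.0332, 0.2714]
tool_rot: [[0.098, 0.995, 0.0], [0.995, -0.098, -0.0], [-0.0, 0.001, -1.0]]
ft_force: [0.6, 0.6, -0.6]
grip_width: 0.085
gripper_force: 0.0
```

```bash
cat >> h.py <<'E'
def to(target,az_y):
    s=env.observe();R=np.array(s["tool_rot"]);a=np.radians(az_y)
    y=np.array([np.cos(a),np.sin(a),0]);z=np.array([0,0,-1.]);D=np.stack([np.cross(y,z),y,z],1)
    print("t",round(s["time_s"],2),"pos",np.round(s["position"],4),"shift",np.round(R.T@(np.array(target)-s["position"]),4),"turn",np.round(cv2.Rodrigues(R.T@D)[0].ravel(),4),"F",np.round(s["ft_force"],1),"g",round(s["grip_width"],4))
E
python3 - <<'E'
from h import *
to([.518,-.2415,.27],-25)
E
```

```text
t 2.6 pos [ 0.3976 -0.0332  0.2714] shift [-0.1955  0.1404  0.0015] turn [ 0.0005 -0.      0.3377] F [ 0.6  0.6 -0.6] g 0.085
```

move_arm:
  plan: "-0.039 0.028 0 0 0 0 0.085; -0.039 0.028 0 0 0 0 0.085; -0.039 0.028 0 0 0 0 0.085; -0.039 0.028 0 0 0 0 0.085; -0.039 0.028 0 0 0 0 0.085; 0 0 0 0 0 0.169 0.085; 0 0 0 0 0 0.169 0.085; 0 0 0 0 0 0 0.085"

```text
time_s: 3.6
position: [0.5185, -0.2387, 0.2712]
tool_rot: [[0.417, 0.909, -0.0], [0.909, -0.417, 0.0], [-0.0, -0.0, -1.0]]
ft_force: [-0.1, 0.6, -0.5]
grip_width: 0.0851
gripper_force: 0.0
```

```bash
python3 - <<'E'
from h import *
to([.518,-.2415,.167],-25)
im,d=viewer.get_image("side");cv2.imwrite("pics/s1.png",cv2.resize(im[100:270,260:500,::-1],None,fx=3,fy=3))
E
```

```text
t 3.6 pos [ 0.5185 -0.2387  0.2712] shift [-0.0028  0.0007  0.1042] turn [-0.0002  0.      0.0057] F [-0.1  0.6 -0.5] g 0.0851
```

View pics/s1.png

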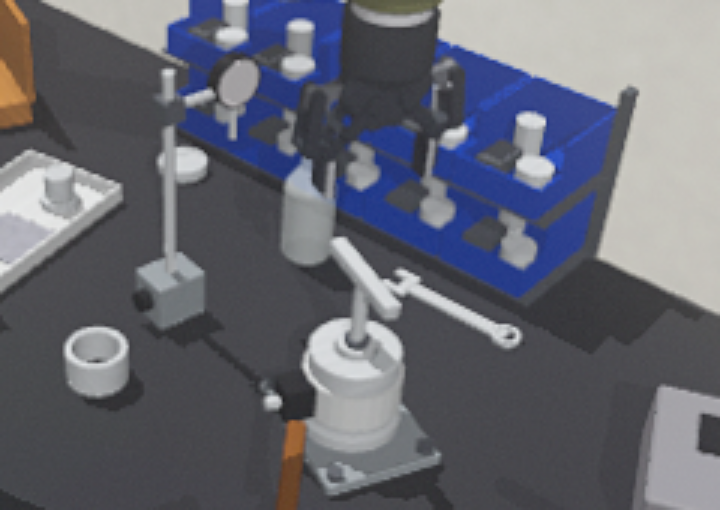

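The picture shows the open fingers straddling above the bar, with tips near (325,195) and (430,170) and the bar at (365,275). I go down and close.

move_arm:
  plan: "-0.003 0.001 0.03 0 0 0.006 0.085; 0 0 0.03 0 0 0 0.085; 0 0 0.025 0 0 0 0.085; 0 0 0.019 0 0 0 0.085; 0 0 0 0 0 0 0.05; 0 0 0 0 0 0 0.025; 0 0 0 0 0 0 0.012; 0 0 0 0 0 0 0.01; 0 0 0 0 0 0 0.008; 0 0 0 0 0 0 0.008; 0 0 0 0 0 0 0.008"
  grip_force: 90

```text
time_s: 5.03
position: [0.5182, -0.2418, 0.1675]
tool_rot: [[0.424, 0.906, 0.0], [0.906, -0.424, -0.0], [-0.0, 0.0, -1.0]]
ft_force: [-1.0, 0.5, 3.9]
grip_width: 0.0142
gripper_force: 87.8
```

move_arm:
  plan: "-0.002 0 0 0 0.03 0 0.008; -0.002 0 0 0 0.03 0 0.008; -0.002 0 0 0 0.03 0 0.008; -0.002 0 0 0 0.03 0 0.008"

```text
time_s: 5.52
position: [0.515, -0.2484, 0.1679]
tool_rot: [[0.42, 0.906, 0.053], [0.899, -0.424, 0.111], [0.123, 0.001, -0.992]]
ft_force: [0.9, 7.0, 11.2]
grip_width: 0.0144
gripper_force: 88.8
```

move_arm:
  plan: "-0.002 0 0 0 0.03 0 0.008; -0.002 0 0 0 0.03 0 0.008; -0.0005 0 0 0 0.008 0 0.008; 0 0 0 0 0 0 0.008"

```text
time_s: 6.02
position: [0.5134, -0.252, 0.1679]
tool_rot: [[0.416, 0.906, 0.082], [0.889, -0.424, 0.172], [0.191, 0.002, -0.982]]
ft_force: [0.1, 9.0, 13.3]
grip_width: 0.0143
gripper_force: 89.3
```

move_arm:
  plan: "-0.0005 0 0 0 0.008 0 0.008; 0 0 0 0 0 0 0.008; 0 0 0 0 0 0 0.008"

```text
time_s: 6.4
position: [0.5133, -0.2524, 0.1679]
tool_rot: [[0.415, 0.906, 0.086], [0.888, -0.423, 0.179], [0.198, 0.002, -0.98]]
ft_force: [1.3, 8.3, 14.6]
grip_width: 0.0145
gripper_force: 89.3
```

move_arm:
  plan: "0.002 0 0 0 -0.03 0 0.008; 0.002 0 0 0 -0.03 0 0.008; 0.002 0 0 0 -0.03 0 0.008; 0 0 0 0 0 0 0.008"

```text
time_s: 6.9
position: [0.5156, -0.2473, 0.1672]
tool_rot: [[0.421, 0.906, 0.045], [0.901, -0.423, 0.097], [0.107, 0.0, -0.994]]
ft_force: [1.3, 2.8, 3.8]
grip_width: 0.0143
gripper_force: 88.0
```

move_arm:
  plan: "0.002 0 0 0 -0.03 0 0.008; 0.002 0 0 0 -0.03 0 0.008; 0.002 0 0 0 -0.03 0 0.008; 0.002 0 0 0 -0.03 0 0.008; 0.002 0 0 0 -0.03 0 0.008; 0.002 0 0 0 -0.03 0 0.008; 0.002 0 0 0 -0.03 0 0.008"

```text
time_s: 7.78
position: [0.5205, -0.2368, 0.1678]
tool_rot: [[0.422, 0.905, -0.047], [0.9, -0.425, -0.099], [-0.109, -0.0, -0.994]]
ft_force: [-6.3, -5.5, 5.8]
grip_width: 0.0146
gripper_force: 88.3
```

move_arm:
  plan: "0.002 0 0 0 -0.03 0 0.008; 0.002 0 0 0 -0.03 0 0.008; 0.002 0 0 0 -0.03 0 0.008; 0 0 0 0 0 0 0.008"

```text
time_s: 8.28
position: [0.5231, -0.2317, 0.1682]
tool_rot: [[0.416, 0.906, -0.083], [0.887, -0.424, -0.18], [-0.199, 0.001, -0.98]]
ft_force: [-5.7, -2.0, 12.6]
grip_width: 0.0147
gripper_force: 89.2
```

The lean force dropped on this side too (7.6 to 4.2 N). I bring the ram upright.

move_arm:
  plan: "-0.002 0 0 0 0.03 0 0.008; -0.002 0 0 0 0.03 0 0.008; -0.002 0 0 0 0.03 0 0.008; -0.002 0 0 0 0.03 0 0.008; -0.002 0 0 0 0.03 0 0.008; -0.002 0 0 0 0.03 0 0.008; -0.0013 0 0 0 0.02 0 0.008; 0 0 0 0 0 0 0.008"

```text
time_s: 9.28
position: [0.5179, -0.2426, 0.1681]
tool_rot: [[0.425, 0.905, 0.003], [0.905, -0.425, 0.006], [0.007, 0.0, -1.0]]
ft_force: [-2.1, -4.0, 2.7]
grip_width: 0.0146
gripper_force: 88.1
```

```bash
python3 - <<'E'
from h import *
to([.5182,-.2418,.1675],-25.1)
E
```

```text
t 9.28 pos [ 0.5179 -0.2426  0.1681] shift [ 0.0008 -0.0001  0.0006] turn [ 0.0003 -0.0066 -0.0006] F [-2.1 -4.   2.7] g 0.0146
```

Now a gentle pull.

move_arm:
  plan: "0.0008 0 -0.002 0 -0.0066 0 0.008; 0 0 -0.003 0 0 0 0.008; 0 0 -0.003 0 0 0 0.008; 0 0 -0.003 0 0 0 0.008; 0 0 0 0 0 0 0.008"

```text
time_s: 9.9
position: [0.5184, -0.2411, 0.1794]
tool_rot: [[0.424, 0.906, -0.0], [0.906, -0.424, -0.0], [-0.0, -0.0, -1.0]]
ft_force: [-3.5, -2.1, -6.0]
grip_width: 0.0147
gripper_force: 88.4
```

move_arm:
  plan: "0 0 -0.006 0 0 0 0.008; 0 0 -0.008 0 0 0 0.008; 0 0 -0.008 0 0 0 0.008; 0 0 -0.008 0 0 0 0.008; 0 0 -0.008 0 0 0 0.008; 0 0 -0.008 0 0 0 0.008; 0 0 -0.01 0 0 0 0.008; 0 0 -0.012 0 0 0 0.008; 0 0 -0.014 0 0 0 0.008; 0 0 -0.014 0 0 0 0.008; 0 0 -0.01 0 0 0 0.008; 0 0 0 0 0 0 0.008"

```text
time_s: 11.4
position: [0.5186, -0.2413, 0.286]
tool_rot: [[0.424, 0.906, 0.001], [0.906, -0.424, -0.002], [-0.001, 0.002, -1.0]]
ft_force: [-1.2, 0.2, -7.7]
grip_width: 0.0141
gripper_force: 93.9
```

```bash
python3 - <<'E'
from h import *
im,d=viewer.get_image("side");cv2.imwrite("pics/s2.png",cv2.resize(im[100:270,260:500,::-1],None,fx=3,fy=3))
to([.36,-.1,.285],-15)
# pad from first pictures
for cam in("top","side"):
    im=cv2.imread(f"pics/{cam}0.png").astype(int);C=np.load(cam+"c.npy")
    g=im.max(-1);m=(np.hypot(C[...,0]-.478,C[...,1]-.241)<.06)&(C[...,2]<.02)&(g>100)&(g<205)
    m=cv2.morphologyEx(m.astype(np.uint8),cv2.MORPH_OPEN,np.ones((3,3)));n,l,st,ce=cv2.connectedComponentsWithStats(m)
    k=1+st[1:,4].argmax();v,u=np.nonzero(l==k);P=np.array([atz(cam,(a,b),.008)[:2] for a,b in zip(u,v)],np.float32)
    print(cam,len(P),cv2.minAreaRect(P),P.mean(0))
E
```

```text
t 11.45 pos [ 0.5184 -0.2412  0.2852] shift [ 6.070e-02 -2.033e-01  1.000e-04] turn [ 1.000e-04  7.000e-04 -1.762e-01] F [ 0.8  0.5 -6.7] g 0.0148
top 24 ((0.4478151798248291, 0.23903250694274902), (0.013839900493621826, 0.017095040529966354), 0.9112496972084045) [0.44738796 0.23858573]
side 254 ((0.47750067710876465, 0.2423645406961441), (0.08161967992782593, 0.07246363162994385), 11.47989273071289) [0.47670683 0.24174272]
```

View pics/s2.png

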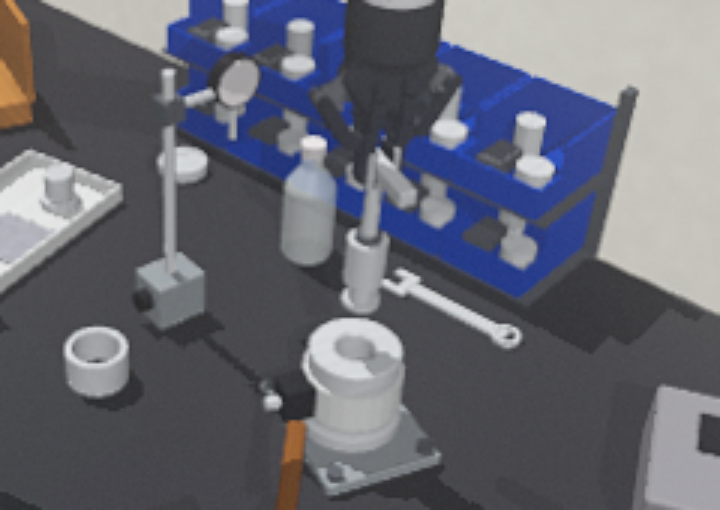

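The ram is out and hanging upright, with its foot at about (360,300) in the crop, above the empty mouth. I swing it round on the robot's side of the stand.

move_arm:
  plan: "0.006 -0.02 0 0 0 0 0.008; 0.012 -0.04 0 0 0 0 0.008; 0.012 -0.04 0 0 0 0 0.008; 0.012 -0.04 0 0 0 0 0.008; 0.012 -0.04 0 0 0 0 0.008; 0.006 -0.02 0 0 0 0 0.008; 0.036 -0.002 0 0 0 -0.1 0.008; 0.04 -0.002 0 0 0 -0.105 0.008; 0.04 -0.002 0 0 0 -0.105 0.008; 0.04 -0.002 0 0 0 -0.105 0.008; 0.04 -0.002 0 0 0 -0.105 0.008; 0.04 -0.002 0 0 0 -0.105 0.008"

```text
time_s: 12.95
position: [0.3913, 0.1301, 0.2846]
tool_rot: [[-0.189, 0.982, -0.001], [0.982, 0.189, -0.001], [-0.0, -0.001, -1.0]]
ft_force: [0.3, -0.2, -7.1]
grip_width: 0.0141
gripper_force: 93.8
```

```bash
python3 - <<'E'
from h import *
to([.4778,.2415,.285],11)
E
```

```text
t 12.95 pos [0.3913 0.1301 0.2846] shift [ 0.093   0.106  -0.0006] turn [-0.001   0.0004 -0.0016] F [ 0.3 -0.2 -7.1] g 0.0141
```

move_arm:
  plan: "0.01 0.011 0 0 0 0 0.008; 0.02 0.023 0 0 0 0 0.008; 0.023 0.026 0 0 0 0 0.008; 0.02 0.023 0 0 0 0 0.008; 0.013 0.015 0 0 0 0 0.008; 0.007 0.008 0 0 0 0 0.008; 0 0 0 0 0 0 0.008; 0 0 0 0 0 0 0.008"

```text
time_s: 13.95
position: [0.4782, 0.2393, 0.2848]
tool_rot: [[-0.185, 0.983, -0.001], [0.983, 0.185, -0.001], [-0.001, -0.001, -1.0]]
ft_force: [0.5, -0.3, -7.0]
grip_width: 0.0141
gripper_force: 93.8
```

```bash
python3 - <<'E'
from h import *
im,d=viewer.get_image("side");cv2.imwrite("pics/s3.png",cv2.resize(im[60:240,150:390,::-1],None,fx=3,fy=3))
to([.4778,.2415,.139],11)
C=cloud("side",d);P=C.reshape(-1,3);P=P[np.hypot(P[:,0]-.478,P[:,1]-.242)<.08]
for lo,hi in((.145,.165),(.165,.185),(.185,.205),(.205,.222),(.235,.28),(.29,.32)):
    q=P[(P[:,2]>lo)&(P[:,2]<hi)]; 
    if len(q): print(lo,len(q),q.mean(0).round(4),q.min(0).round(4),q.max(0).round(4))
print([(np.round(x["pixel"],1).tolist(),round(x["conf"],2)) for x in pinpoint("side","ram")[:2]])
E
```

```text
t 14.0 pos [0.4782 0.2393 0.285 ] shift [0.0023 0.     0.146 ] turn [-0.0004  0.0007 -0.0057] F [ 0.9 -0.4 -7.7] g 0.0141
0.145 35 [0.4727 0.233  0.1611] [0.4582 0.2241 0.154 ] [0.4927 0.2537 0.1646]
0.165 35 [0.4713 0.2332 0.1755] [0.4609 0.2245 0.165 ] [0.489  0.245  0.1849]
0.185 58 [0.4699 0.2307 0.1955] [0.4574 0.2211 0.1851] [0.4924 0.252  0.2042]
0.205 51 [0.4705 0.2298 0.2138] [0.4587 0.2209 0.2053] [0.4866 0.2521 0.2217]
0.235 54 [0.4743 0.2354 0.2581] [0.468  0.2304 0.2373] [0.4853 0.2433 0.28  ]
0.29 211 [0.4722 0.2276 0.3058] [0.4543 0.1807 0.2906] [0.4982 0.2907 0.32  ]
[([254.6, 145.7], 0.92), ([464.8, 325.1], 0.85)]
```

View pics/s3.png

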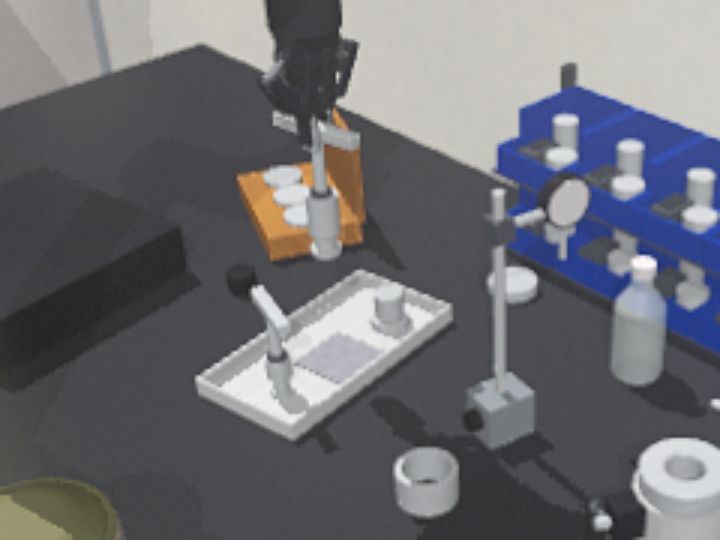

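The ram hangs over the pad: foot at crop (325,250), pad at (340,355). I check its lean before lowering it.

```bash
python3 - <<'E'
from h import *
from scipy.optimize import least_squares
s=env.observe();R=np.array(s["tool_rot"]);p0=np.array(s["position"])
for cam in("side","top"):
  acc=[viewer.get_image(cam)[1] for _ in range(3)]
  P=[((cloud(cam,d).reshape(-1,3)-p0)@R) for d in acc];P=np.concatenate(P)  # tool frame: z down
  if cam=="side":
    for nm,a,b,r,w in(("foot",.06,.118,.018,.035),("stem",.01,.05,.007,.014)):
      q=P[(P[:,2]>a)&(P[:,2]<b)&(np.hypot(P[:,0],P[:,1])<w)]
      f=lambda v:np.hypot(q[:,0]-v[0]-v[2]*(q[:,2]-a),q[:,1]-v[1]-v[3]*(q[:,2]-a))-r
      o=least_squares(f,[0,0,0,0],loss="soft_l1",f_scale=.002);print(nm,len(q),o.x.round(4),np.degrees(o.x[2:]).round(2),np.std(o.fun).round(4))
    f2=P[(P[:,2]>.015)&(P[:,2]<.118)&(np.hypot(P[:,0],P[:,1])<.035)]
    rr=np.where(f2[:,2]<.055,.007,.018); f2=f2[(abs(f2[:,2]-.055)>.007)];rr=np.where(f2[:,2]<.055,.007,.018)
    o=least_squares(lambda v:np.hypot(f2[:,0]-v[0]-v[2]*f2[:,2],f2[:,1]-v[1]-v[3]*f2[:,2])-rr,[0]*4,loss="soft_l1",f_scale=.002);print("both",o.x.round(4),np.degrees(o.x[2:]).round(2))
  q=P[(abs(P[:,0])>.02)&(abs(P[:,0])<.053)&(abs(P[:,1])<.012)&(abs(P[:,2]+.019)<.014)]
  print(cam,"bar",len(q),[ (len(h),h.mean(0).round(4),h[:,2].min().round(4),h[:,2].max().round(4)) for h in (q[q[:,0]>0],q[q[:,0]<0]) if len(h)])
E
```

```text
foot 450 [ 0.0014 -0.0013  0.052   0.0968] [2.98 5.55] 0.0025
stem 155 [ 0.0006 -0.0003 -0.0138 -0.0392] [-0.79 -2.25] 0.0019
both [-0.0016 -0.0032  0.0516  0.0507] [2.95 2.9 ]
side bar 275 [(103, array([ 0.037 , -0.0078, -0.0202]), np.float64(-0.0278), np.float64(-0.0111)), (172, array([-0.0369, -0.0053, -0.0199]), np.float64(-0.0269), np.float64(-0.0084))]
top bar 206 [(3, array([ 0.0507, -0.0076, -0.021 ]), np.float64(-0.0237), np.float64(-0.0196)), (203, array([-0.039 , -0.0005, -0.0228]), np.float64(-0.0306), np.float64(-0.0081))]
```

The bar is level to within about 0.5°, so the ram hangs upright. I lower it, quickly at first and then gently.

move_arm:
  plan: "0.001 0 0.01 0 0 0 0.008; 0 0 0.02 0 0 0 0.008; 0 0 0.025 0 0 0 0.008; 0 0 0.025 0 0 0 0.008; 0 0 0.02 0 0 0 0.008; 0 0 0.015 0 0 0 0.008; 0 0 0.01 0 0 0 0.008; 0 0 0.006 0 0 0 0.008; 0 0 0.003 0 0 0 0.008; 0 0 0 0 0 0 0.008"

```text
time_s: 15.6
position: [0.4784, 0.2409, 0.151]
tool_rot: [[-0.186, 0.983, 0.0], [0.983, 0.186, -0.0], [-0.0, -0.0, -1.0]]
ft_force: [0.3, 0.3, -6.0]
grip_width: 0.0138
gripper_force: 93.8
```

move_arm:
  plan: "0 0 0.002 0 0 0 0.008; 0 0 0.002 0 0 0 0.008; 0 0 0.002 0 0 0 0.008; 0 0 0.0015 0 0 0 0.008; 0 0 0.001 0 0 0 0.008; 0 0 0.001 0 0 0 0.008; 0 0 0 0 0 0 0.008"

```text
time_s: 16.48
position: [0.4783, 0.2408, 0.1413]
tool_rot: [[-0.186, 0.983, -0.0], [0.983, 0.186, -0.001], [-0.0, -0.0, -1.0]]
ft_force: [-0.2, -0.1, -7.5]
grip_width: 0.0141
gripper_force: 93.9
```

move_arm:
  plan: "0 0 0.001 0 0 0 0.008; 0 0 0.001 0 0 0 0.008; 0 0 0.001 0 0 0 0.008; 0 0 0 0 0 0 0.008"

```text
time_s: 16.98
position: [0.4784, 0.2409, 0.1385]
tool_rot: [[-0.186, 0.983, 0.0], [0.983, 0.186, -0.0], [-0.0, 0.0, -1.0]]
ft_force: [-0.3, 0.3, -4.6]
grip_width: 0.0143
gripper_force: 94.1
```

move_arm:
  plan: "0 0 0.0005 0 0 0 0.008; 0 0 0.0005 0 0 0 0.008; 0 0 0 0 0 0 0.008"

```text
time_s: 17.35
position: [0.4787, 0.241, 0.1384]
tool_rot: [[-0.186, 0.983, 0.002], [0.983, 0.186, 0.0], [-0.0, 0.002, -1.0]]
ft_force: [-1.7, 0.4, 5.7]
grip_width: 0.0144
gripper_force: 95.6
```

In contact (net about 13 N). I ease the grip, then open.

move_arm:
  plan: "0 0 0 0 0 0 0.008; 0 0 0 0 0 0 0.008; 0 0 0 0 0 0 0.018; 0 0 0 0 0 0 0.022; 0 0 0 0 0 0 0.03; 0 0 0 0 0 0 0.045; 0 0 0 0 0 0 0.06; 0 0 0 0 0 0 0.07; 0 0 0 0 0 0 0.07; 0 0 0 0 0 0 0.07"
  grip_force: 20

```text
time_s: 18.6
position: [0.4783, 0.2408, 0.1374]
tool_rot: [[-0.186, 0.983, -0.0], [0.983, 0.186, -0.001], [-0.0, -0.0, -1.0]]
ft_force: [-0.1, -0.3, -0.4]
grip_width: 0.0699
gripper_force: 0.0
```

```bash
python3 - <<'E'
from h import *
to([.4784,.241,.27],11)
im,d=viewer.get_image("side");cv2.imwrite("pics/s4.png",cv2.resize(im[60:240,150:390,::-1],None,fx=3,fy=3))
E
```

```text
t 18.6 pos [0.4783 0.2408 0.1374] shift [ 1.000e-04  1.000e-04 -1.326e-01] turn [-0.0003  0.0005 -0.005 ] F [-0.1 -0.3 -0.4] g 0.0699
```

View pics/s4.png

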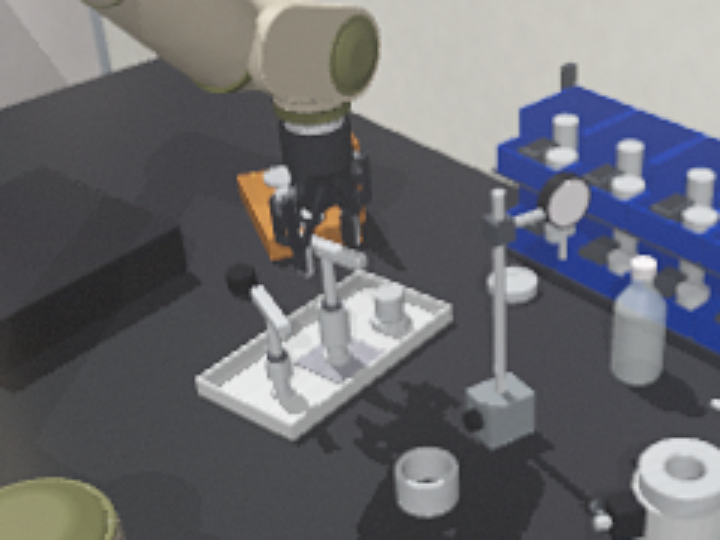

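The ram stands upright in the middle of the pad, with its foot at crop (338,355). The fingers are open around the bar. I retreat straight up.

move_arm:
  plan: "0 0 -0.01 0 0 0 0.07; 0 0 -0.02 0 0 0 0.07; 0 0 -0.03 0 0 0 0.07; 0 0 -0.03 0 0 0 0.07; 0 0 -0.03 0 0 0 0.07; 0 0 -0.02 0 0 0 0.07; 0 0 0 0 0 0 0.07; 0 0 0 0 0 0 0.07"

```text
time_s: 19.65
position: [0.478, 0.2408, 0.2766]
tool_rot: [[-0.186, 0.983, -0.001], [0.983, 0.186, -0.001], [-0.001, -0.002, -1.0]]
ft_force: [-0.5, -0.8, -1.0]
grip_width: 0.0704
gripper_force: 0.0
```

```bash
python3 - <<'E'
from h import *
im,d=viewer.get_image("side");cv2.imwrite("pics/s5.png",cv2.resize(im[60:240,150:390,::-1],None,fx=3,fy=3))
C=cloud("side",d).reshape(-1,3)
q=C[(np.hypot(C[:,0]-.478,C[:,1]-.241)<.07)&(C[:,2]>.14)&(C[:,2]<.175)]
print(cv2.minAreaRect(q[:,:2].astype(np.float32)),q[:,2].max())
E
```

```text
((0.4759255051612854, 0.24154646694660187), (0.019939100369811058, 0.11212055385112762), 12.271864891052246) 0.16792965009510774
```

View pics/s5.png

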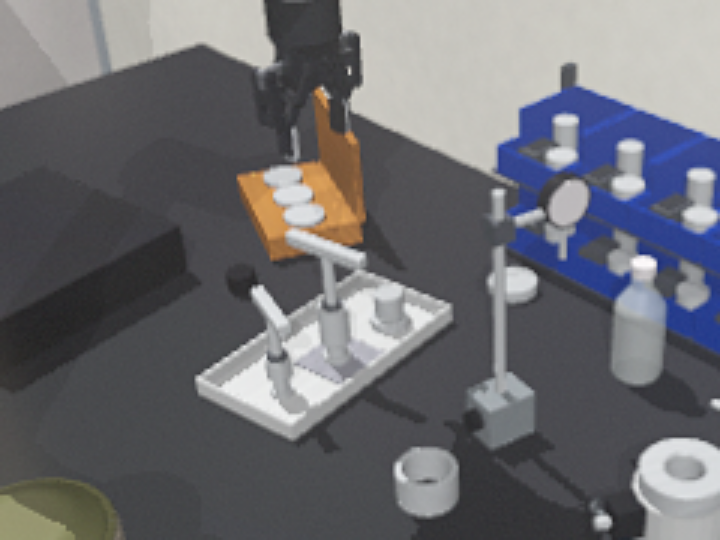

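The ram stands free and upright on the pad, with the bar centre at (0.476, 0.2415). The gripper is clear and the spare ram and plug have not moved.

```bash
python3 -c "
from rig import env
print(env.close_job())"
```

```text
the job is handed in; nothing more can be done
None
```

The ram was rocked free, drawn out and set down upright on the felt pad about 2 mm from its centre, nothing else seen to move, and the job was handed in at about 20 s; no verdict was returned.

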